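# Close a bench filter press on its spacer plate

### The job

Take the thick spacer plate off the parking rack by its lug, hang it by its ears on the two rails of the filter press in the one gap between plates that is wide enough for it, and let go of it. Then push the sliding follower plate by its tall lug until it squeezes the spacer flush between itself and the thin fixed plate, and finish while still holding it pressed there with a firm push of about 10 N: do not let go at the end. Leave the blank plate and everything else on the bench where they are.

Things in the scene. Friction and masses are not known exactly. Their poses are not given: they have to be found in the camera images.
- press: bench filter press, fixed (mm): steel bed 150 (x) x 230 (y) x 14; end heads, inner faces at y = -70 and 70, tops 130 up; two level rails along y, 12 wide, tops 100 up, centre lines at x = -59 and 59. Between the rails, along y: a fixed plate, the sliding follower, another fixed plate (one thin, one a thick pack; the ends they stand at vary). Origin: centre of the bed's underside, on the table; z up
- thin_plate: thin fixed plate in the press (mm): white, 96 (x) x 16 thick (y), top 120 up, no lug; its centre at y = 52 or -52 of the press, 10 clear of the end head. The gap between it and the follower is 30 to 38 at the start, the only one that takes the 24 thick spacer. Origin: centre of its underside, 14 above the table; axes as the press's
- plate_pack: thick fixed pack in the press (mm): white plates bolted together, 96 (x) x 66 thick (y), top 120 up, at the other end head, its centre at y = -52 or 52 of the press. The gap between it and the follower is 5 to 13 at the start and never opens beyond 22. Origin: centre of its underside, 14 above the table
- follower (a joint): position of the follower plate along the press's y, in m: 0 mid-way, positive towards +y, travel -0.013 to 0.013. With the spacer in the gap it is flush at about 0.010 from the middle towards the thin plate. About 2 N of friction; it stays where it is left
- follower_lug (a point): point on the follower's upright steel lug, 175 mm above the table, on the plate's centre line. The follower is a white plate 96 (x) x 20 thick (y), top 120 up, hung on the rails; its lug, 30 (x) x 12 (y), rises from there to 186, the tallest lug. Axes as the press's
- spacer_lug (a point): centre of the steel lug (mm: 30 (x) x 12 (y) x 35 tall) on the loose spacer, a white plate 96 (x) x 24 thick (y) x 100 tall, 0.3 to 0.55 kg, foot slightly thinner. An ear each side reaches 67 from the centre. This point is 37.5 above the ears' underside, 117.5 above the foot, 137.5 above the table when hung on rack or press. z up; either way round will do
- rack: parking rack, fixed (mm): steel base 150 x 150, two rails along its y, tops 100 up, at x = -59 and 59, on which the spacer and a blank plate hang by their ears, about 65 apart. Origin: centre of its underside; z up
- blank_mid (a point): middle of the blank plate, to be left alone: like the spacer but 13 mm thick and without a lug, hung on the rack beside it, top 120 mm up. The point is 70 mm above the table
- beaker_mid (a point): bystander, to be left alone: an open glass beaker, 64 across, 85 tall (mm). The point is on its middle, about 40 above the table
- bottle_mid (a point): bystander, to be left alone: an amber bottle, 66 across, 170 tall (mm). The point is on its middle, about 80 above the table
- jar_mid (a point): bystander, to be left alone: a clear jar with a steel lid, 60 across, 75 tall (mm). The point is on its middle, about 37 above the table
- wrench_mid (a point): bystander, to be left alone: a wrench lying on the bench (mm). The point is on its middle, about 6 above the table
- flask_mid (a point): bystander, to be left alone: a conical glass flask, 80 across, 120 tall (mm). The point is on its middle, about 60 above the table
- gasket_mid (a point): bystander, to be left alone: a flat black rubber ring, 68 across, 6 thick, lying on the bench (mm). The point is on its middle, about 3 above the table
Not all that is in view belongs to the job. Leave any red look-alike of the part that bears spacer_lug alone.

How it is judged:
By the outcome, as a careful person would: the job done as asked, in the order asked, and still so for the second after the job is handed in, while the arm keeps its last pose, push and grip.
It also fails if it takes over 51 s, if anything falls off the work surface, if the arm or the gripper's body presses on something with over 40 N, if the wrist force passes 120 N, or if a joint passes its speed limit or range.

### The arm

A 6-joint arm with a two-finger parallel gripper is mounted at the origin on the work surface. World frame = base frame: x ahead of the robot, y to its left, z up, the work surface at z = 0. Lengths are in m, angles in degrees, forces in N, time in s.
With the tool pointing down it reaches from about 0.35 to 0.875 m from the base axis. Payload 4.2 kg.
Tool frame: the origin (TCP) lies midway between the tips of the shut fingers; the grasp point (between the pads) lies 19 mm behind it; z points along the fingers, y is the direction in which the jaws open and shut (so a half turn about z gives the same grasp; the last joint's range is limited). The gripper opens to 87 mm and grips with 3 to 60 N. Pads are 19 mm wide; open, the fingers measure 117 mm over their backs; the gripper's body (75 mm by 190 mm) begins 51 mm behind the grasp point.
Start: joints at [83.228, 22.042, 0.453, 0, -68.411, -14.817], TCP at [0.23, 0.581, 0.223] pointing down, gripper open.
Joint ranges: [-179.83, 179.83], [-69.29, 118.12], [-61.27, 80.66], [-181.25, 117.63], [-171.15, -9.14], [-177.46, 177.46]. Speed limits (degrees/s): [159.86, 159.86, 180, 180, 180, 180].

### API

Orientations are given as a 3x3 rotation matrix whose columns are the frame's x, y, z axes.
In Python, from station import sense, capture, get_calibration, finish_job, spot_in, spot_point gives the robot as it stands.
- The arm moves only by the shell command python3 -m inch 'ROWS'. ROWS is JSON, a list of rows, each an object with "fingers": the finger opening in cm, from 0 to 8.7; "delta_pos": the shift along the tool's x, y, z in cm, a list of three; "spin": the turn about the tool's z in degrees. In form: [{"fingers": fingers, "delta_pos": [dx, dy, dz], "spin": spin}, ...]. A call has 1 to 20 rows; each row is the pose to reach, as a shift and turn from the pose commanded when the call began, along the tool's axes at that moment; what a row does not reach only later rows make up. A row lasts 1/10 s, in which the tool goes at most 50 mm and 8.59 degrees, less where a joint would pass 70% of its speed; a pose out of reach is approached as far as the arm can. A call with a gripper value outside its range is refused whole. The fingers move at their own pace and stop on an object; the grip force is fixed at half the most. Time passes only in rows, so rows that repeat a pose let the fingers close. It gives the time, the measured TCP pose, the force and the opening at its end, in the units of the state.
- sense(): the state, without advancing time (a new reading comes with each control period).
- capture(name): name is "scene" or "top" or "wrist"; returns the picture (400x640x3 uint8, red, green, blue); there is no depth.
- get_calibration(name): a dict with "K" (3x3 intrinsics, pixels), "T" (4x4, takes a point from camera to world coordinates). Camera axes: x right, y up, looking along -z (the intrinsics and any distortion apply to the point x, -y, -z); pixel columns grow to the right and rows downward; lengths in m; the calibration is good to about 2 mm. A picture is of the moment at which its call begins: read the wrist's pose just before it. get_calibration takes no time and is no camera call; for the wrist camera it gives the pose at the moment of the call.
- finish_job(): hands the job in, once; it reports no verdict.
Trained networks look in the newest picture that a camera, given by its name, has taken for a name from the list of things; names that differ only in an ending like _2 or _b are one class to them, and where a whole thing is asked for, a point or a joint stands for the part that bears it (a point fixed in the world has none). Each returns a list of dicts, best first, with "conf" (0 to 1); they miss things now and then, are a little off and sometimes report something else, mostly with a low value. They report only what shows in the picture. A call takes as long as a camera call. They do not tell look-alikes from the thing itself.
- spot_in(camera, target): "extent" ([left, top, right, bottom] as shares, 0 to 1, of the picture: columns of its width, rows of its height, round what is visible of it).
- spot_point(camera, target): "location" ([column, row] as shares, 0 to 1, of the picture: columns of its width, rows of its height: a listed point, or the origin of a listed thing).
The state is a dict: "time_s": time; "joints": joint angles; "joint_velocities": joint speeds; "effort": joint torques, N m; "tcp_pos": TCP position; "ee_rot": TCP orientation; "wrist_force": force on the tool from outside, world axes, zero at the start; "moment": the same for the moment, N m; "gripper_width": opening from 0.0 (shut) to 1.0 (fully open).
Only numpy, scipy, OpenCV 4.12 (cv2) and the standard library are available. Lean on these libraries where they do the work, as an engineer would, in place of code of your own. Each camera call takes 0.05 s, during which the arm holds its last target.

## Working session

There is one attempt and no reset: what is moved stays moved. The work goes in short steps, Python scripts to look and compute and a shell command to move; the robot and the scene stay as the last step left them, time stands still between calls to the robot, and variables do not carry over. Pictures are saved under pics/ and viewed, and the job is handed in when it is done.

```bash
ls; mkdir -p pics
python3 - <<'E'
from station import *
import cv2
s=sense();print(s)
for n in ["scene","top","wrist"]:
    im=capture(n);cv2.imwrite(f"pics/{n}0.png",im[:,:,::-1])
    c=get_calibration(n);print(n,{k:(v.tolist() if hasattr(v,'tolist') else v) for k,v in c.items()})
E
```

```text
pics
{'time_s': 0.0, 'joints': array([ 8.32290378e+01,  2.20931239e+01,  3.79624328e-01, -2.87970705e-02,
       -6.84098058e+01, -1.48157901e+01]), 'joint_velocities': array([ 0.02299202, -0.08015052,  0.0977173 , -0.00992004, -0.01622528,
       -0.07201372]), 'effort': array([-8.20509358e-04, -3.90659523e+01,  1.87410718e+01,  4.21983674e+00,
        1.09771744e-02, -1.90869250e-04]), 'tcp_pos': array([0.22971379, 0.58061454, 0.22143414]), 'ee_rot': array([[ 9.29793371e-01, -3.68081204e-01, -7.17808191e-04],
       [-3.68081890e-01, -9.29791045e-01, -2.08192991e-03],
       [ 9.89076402e-05,  2.19997683e-03, -9.99997575e-01]]), 'wrist_force': array([-1.00819618,  0.48420173, -0.53111835]), 'moment': array([-0.00318314, -0.03727707, -0.04617737]), 'gripper_width': 0.9959688419160666}
scene {'K': [[390.4495715703083, 0.0, 313.6828526481949], [0.0, 390.4495715703083, 200.8213118658007], [0.0, 0.0, 1.0]], 'T': [[0.7833095673145646, -0.3200684240614179, 0.5328999208784986, 1.1292807095578847], [0.6215878699999771, 0.41347914455547724, -0.6653296302484675, -0.8108425146471674], [-0.0073
[... 219 characters left out ...]
]], 'T': [[-0.03668186430049697, 0.9783591785561195, -0.2036363390125521, 0.24224834737507706], [-0.9993257784896978, -0.03559434600022872, 0.00900172087855375, -0.028446901034126226], [0.0015586139353006726, 0.20382924291624868, 0.9790052147229807, 1.52152456846898], [0.0, 0.0, 0.0, 1.0]]}
wrist {'K': [[276.5753821194583, 0.0, 315.91761569545065], [0.0, 276.5753821194583, 199.99496101060592], [0.0, 0.0, 1.0]], 'T': [[-0.3677651424372291, 0.9019390498096117, 0.22639512016971644, 0.2913077462650044], [-0.9299176703990989, -0.35706268427078164, -0.08808726230765408, 0.5572156852230186], [0.0013879076475095114, -0.24292424730742668, 0.970044268980794, 0.3838811040197748], [0.0, 0.0, 0.0, 1.0]]}
```

View pics/scene0.png

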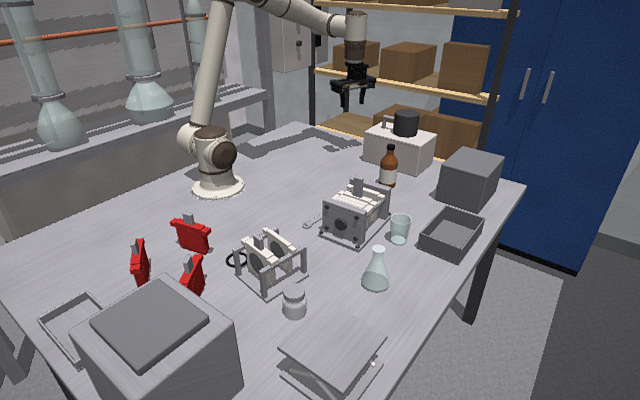

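View pics/top0.png

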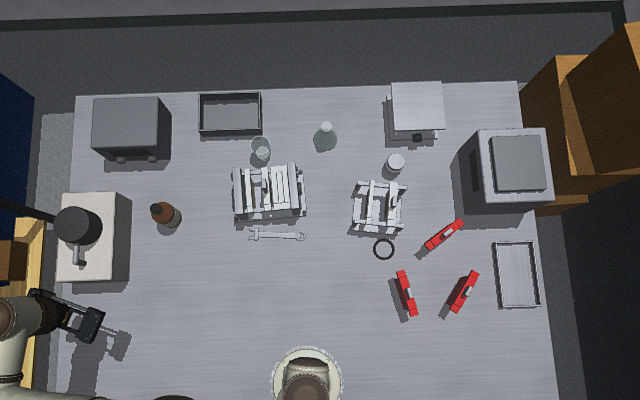

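View pics/wrist0.png

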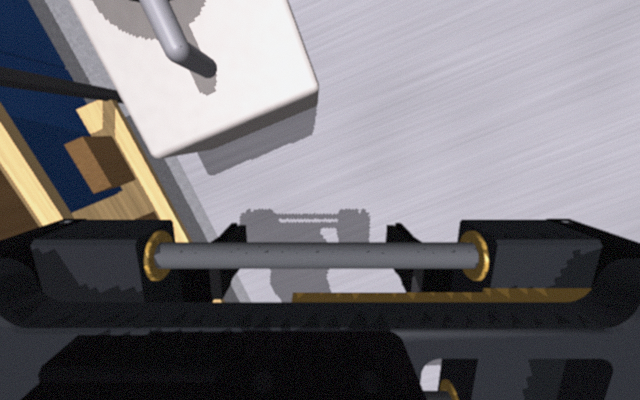

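Run:
```python
from station import *
for n in ["scene","top"]:
    capture(n)
    for t in ["press","thin_plate","plate_pack","follower_lug","spacer_lug","rack","blank_mid"]:
        print(n,t,[(round(d['conf'],2),round(d['location'][0]*640,1),round(d['location'][1]*400,1)) for d in spot_point(n,t)][:3])
print(sense()['time_s'])
```

```text
scene press [(0.88, 354.8, 229.4)]
scene thin_plate [(0.73, 363.7, 215.3)]
scene plate_pack []
scene follower_lug [(0.94, 361.1, 181.7)]
scene spacer_lug [(0.95, 135.0, 249.2), (0.86, 184.7, 219.5), (0.73, 258.1, 243.3)]
scene rack [(0.74, 270.0, 275.1), (0.26, 357.6, 227.5)]
scene blank_mid [(0.72, 279.0, 251.5)]
top press [(0.67, 269.2, 196.1)]
top thin_plate [(0.71, 253.3, 197.3)]
top plate_pack [(0.71, 284.1, 194.6), (0.41, 262.5, 147.9)]
top follower_lug [(0.82, 263.2, 184.3), (0.53, 328.2, 133.5)]
top spacer_lug [(0.97, 410.1, 289.6), (0.91, 443.8, 230.4), (0.9, 470.1, 290.5)]
top rack [(0.75, 379.1, 207.6)]
top blank_mid [(0.8, 367.7, 203.0)]
0.95
```

```bash
cat > h.py <<'E'
import numpy as np, cv2
from station import *
def ray(n,u,v,cal=None):
    c=cal or get_calibration(n);K=np.array(c['K']);T=np.array(c['T'])
    d=np.linalg.inv(K)@[u,v,1];d=T[:3,:3]@[d[0],-d[1],-d[2]]
    return T[:3,3],d/np.linalg.norm(d)
def atz(n,u,v,z,cal=None):
    o,d=ray(n,u,v,cal);return o+d*(z-o[2])/d[2]
def proj(n,p,cal=None):
    c=cal or get_calibration(n);K=np.array(c['K']);T=np.array(c['T'])
    q=T[:3,:3].T@(np.asarray(p,float)-T[:3,3]);q=K@[q[0],-q[1],-q[2]];return q[:2]/q[2]
def tri(a,b):
    A=[];B=[]
    for n,u,v in (a,b):
        o,d=ray(n,u,v);P=np.eye(3)-np.outer(d,d);A.append(P);B.append(P@o)
    return np.linalg.lstsq(np.vstack(A),np.hstack(B),rcond=None)[0]
E
python3 - <<'E'
from h import *
np.set_printoptions(precision=4,suppress=True)
print('press',atz('scene',354.8,229.4,0),atz('top',269.2,196.1,0))
print('thin',atz('scene',363.7,215.3,.014),atz('top',253.3,197.3,.014))
print('pack',atz('top',284.1,194.6,.014))
print('fol',atz('scene',361.1,181.7,.175),atz('top',263.2,184.3,.175))
print('rack',atz('scene',270,275.1,0),atz('top',379.1,207.6,0))
print('blank',atz('scene',279,251.5,.07),atz('top',367.7,203,.07))
print('sp',atz('scene',258.1,243.3,.1375))
a=cv2.imread('pics/top0.png')
cv2.imwrite('pics/c1.png',cv2.resize(a[150:240,220:320],None,fx=6,fy=6,interpolation=cv2.INTER_CUBIC))
cv2.imwrite('pics/c2.png',cv2.resize(a[160:250,340:420],None,fx=6,fy=6,interpolation=cv2.INTER_CUBIC))
a=cv2.imread('pics/scene0.png')
cv2.imwrite('pics/c3.png',cv2.resize(a[170:300,220:400],None,fx=4.4,fy=4.4,interpolation=cv2.INTER_CUBIC))
E
```

```text
press [0.5812 0.0884 0.    ] [0.5743 0.0996 0.    ]
thin [0.5701 0.159  0.014 ] [0.5692 0.1493 0.014 ]
pack [0.5745 0.0506 0.014 ]
fol [0.5862 0.1006 0.175 ] [0.5714 0.1014 0.175 ]
rack [ 0.5139 -0.2423  0.    ] [ 0.5237 -0.2528  0.    ]
blank [ 0.5245 -0.2109  0.07  ] [ 0.5264 -0.2084  0.07  ]
sp [ 0.5195 -0.2788  0.1375]
```

View pics/c1.png

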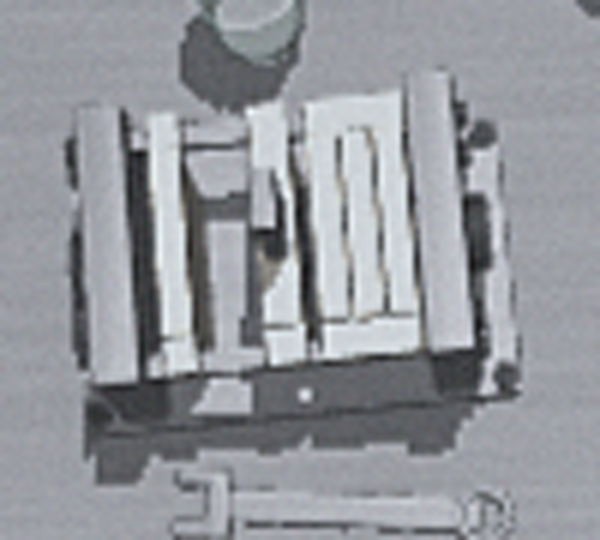

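View pics/c2.png

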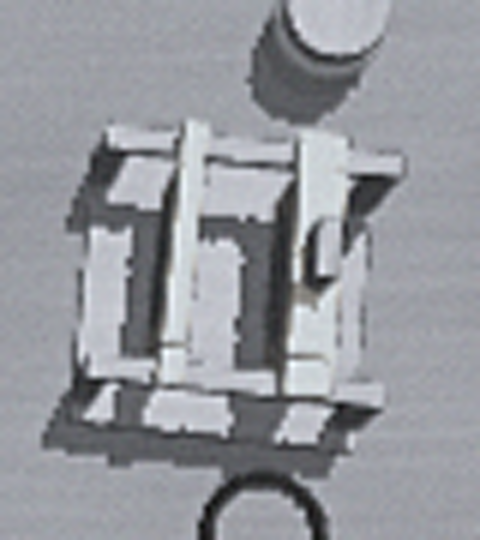

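View pics/c3.png

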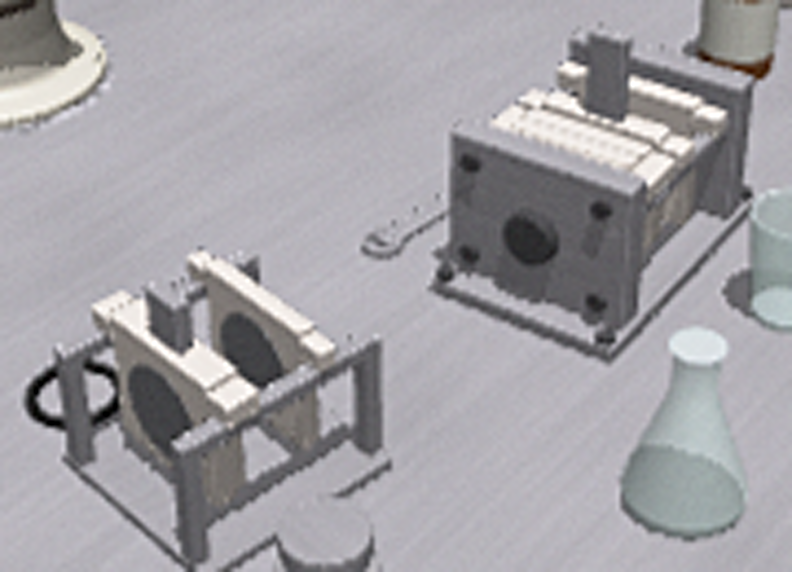

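Run:
```python
from h import *
np.set_printoptions(precision=4,suppress=True)
print('cyl',tri(('top',75,222),('scene',405,114)))
print('box',tri(('top',130,195),('scene',437,133)),tri(('top',130,282),('scene',365,133)))
print('bottle top',tri(('top',157,207),('scene',391,147)))
def c1(x,y):return 220+x/6,150+y/6
def c2(x,y):return 340+x/6,160+y/6
a=atz('top',*c2(110,133),.1);b=atz('top',*c2(402,165),.1);print('rack far rail',a,b,np.degrees(np.arctan2((a-b)[0],(a-b)[1])))
a=atz('top',*c2(82,375),.1);b=atz('top',*c2(382,400),.1);print('rack near rail',a,b,np.degrees(np.arctan2((a-b)[0],(a-b)[1])))
print('splug',atz('top',*c2(322,250),.155))
for p,q in [((125,105),(138,380)),((405,72),(428,348)),((78,108),(90,382))]:
  a=atz('top',*c1(*p),.13);b=atz('top',*c1(*q),.13);print('head',a,b,np.degrees(np.arctan2(-(a-b)[1],(a-b)[0])))
print(proj('wrist',sense()['tcp_pos']))
```

```text
cyl [0.4702 0.6072 0.2271]
box [0.5969 0.506  0.1922] [0.3272 0.5004 0.1392]
bottle top [0.5193 0.4085 0.1647]
rack far rail [ 0.586  -0.1801  0.1   ] [ 0.564  -0.3266  0.1   ] 8.527500583285253
rack near rail [ 0.4628 -0.1593  0.1   ] [ 0.4448 -0.3075  0.1   ] 6.911582692528662
splug [ 0.5109 -0.2732  0.155 ]
head [0.6365 0.1718 0.13  ] [0.4971 0.1663 0.13  ] -2.2605943781026023
head [0.6485 0.0319 0.13  ] [0.5078 0.0243 0.13  ] -3.1079865549323817
head [0.6358 0.1952 0.13  ] [0.4969 0.1897 0.13  ] -2.2585387892696867
[316.764  239.0877]
```

```bash
python3 -m inch '[{"fingers":8.7,"delta_pos":[0,0,-5],"spin":0},{"fingers":8.7,"delta_pos":[0,0,-10],"spin":0},{"fingers":8.7,"delta_pos":[0,0,-13.8],"spin":8},{"fingers":8.7,"delta_pos":[46.5,23.7,-13.8],"spin":68.4},{"fingers":8.7,"delta_pos":[46.5,23.7,-13.8],"spin":68.4},{"fingers":8.7,"delta_pos":[46.5,23.7,-13.8],"spin":68.4},{"fingers":8.7,"delta_pos":[46.5,23.7,-13.8],"spin":68.4},{"fingers":8.7,"delta_pos":[46.5,23.7,-13.8],"spin":68.4},{"fingers":8.7,"delta_pos":[46.5,23.7,-13.8],"spin":68.4},{"fingers":8.7,"delta_pos":[46.5,23.7,-13.8],"spin":68.4},{"fingers":8.7,"delta_pos":[46.5,23.7,-13.8],"spin":68.4},{"fingers":8.7,"delta_pos":[46.5,23.7,-13.8],"spin":68.4},{"fingers":8.7,"delta_pos":[46.5,23.7,-13.8],"spin":68.4},{"fingers":8.7,"delta_pos":[46.5,23.7,-13.8],"spin":68.4},{"fingers":8.7,"delta_pos":[46.5,23.7,-13.8],"spin":68.4},{"fingers":8.7,"delta_pos":[46.5,23.7,-13.8],"spin":68.4},{"fingers":8.7,"delta_pos":[46.5,23.7,-13.8],"spin":68.4}]'
python3 - <<'E'
from h import *
np.save('calP.npy',get_calibration('wrist'),allow_pickle=True)
im=capture('wrist');cv2.imwrite('pics/wP.png',im[:,:,::-1])
for t in ["press","thin_plate","plate_pack","follower_lug"]:
    print(t,[(round(d['conf'],2),round(d['location'][0]*640,1),round(d['location'][1]*400,1)) for d in spot_point('wrist',t)][:3])
E
```

```text
time_s: 2.65
tcp_pos: [0.5746, 0.1904, 0.3607]
ee_rot: [[0.001, -1.0, 0.0], [-1.0, -0.001, 0.0], [-0.0, -0.0, -1.0]]
wrist_force: [-0.1, 1.0, 0.7]
gripper_width: 0.996
press [(0.76, 315.9, 116.3)]
thin_plate [(0.87, 317.0, 148.1)]
plate_pack [(0.84, 314.5, 83.2)]
follower_lug [(0.87, 316.4, 111.2)]
```

View pics/wP.png

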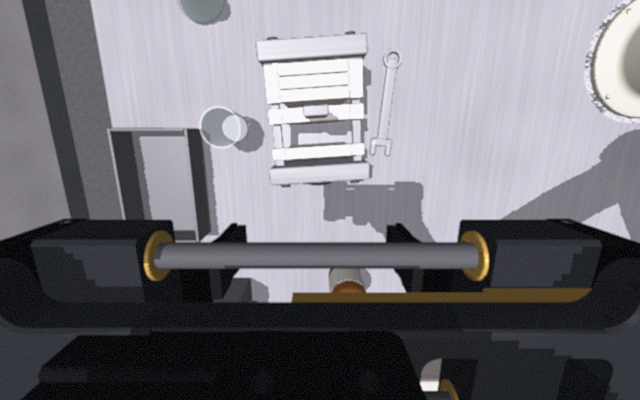

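```bash
python3 -m inch '[{"fingers":8.7,"delta_pos":[35,5.5,2],"spin":7.5},{"fingers":8.7,"delta_pos":[35,5.5,2],"spin":7.5},{"fingers":8.7,"delta_pos":[35,5.5,2],"spin":7.5},{"fingers":8.7,"delta_pos":[35,5.5,2],"spin":7.5},{"fingers":8.7,"delta_pos":[35,5.5,2],"spin":7.5},{"fingers":8.7,"delta_pos":[35,5.5,2],"spin":7.5},{"fingers":8.7,"delta_pos":[35,5.5,2],"spin":7.5},{"fingers":8.7,"delta_pos":[35,5.5,2],"spin":7.5},{"fingers":8.7,"delta_pos":[35,5.5,2],"spin":7.5},{"fingers":8.7,"delta_pos":[35,5.5,2],"spin":7.5}]'
python3 - <<'E'
from h import *
np.save('calR.npy',get_calibration('wrist'),allow_pickle=True)
im=capture('wrist');cv2.imwrite('pics/wR.png',im[:,:,::-1])
for t in ["rack","spacer_lug","blank_mid"]:
    print(t,[(round(d['conf'],2),round(d['location'][0]*640,1),round(d['location'][1]*400,1)) for d in spot_point('wrist',t)][:3])
cv2.imwrite('pics/cR.png',cv2.resize(im[0:200,220:420,::-1],None,fx=4,fy=3,interpolation=cv2.INTER_CUBIC)[:600])
im=cv2.imread('pics/wP.png')
cv2.imwrite('pics/cP.png',cv2.resize(im[20:200,230:400],None,fx=4,fy=3.3,interpolation=cv2.INTER_CUBIC)[:600])
E
```

```text
time_s: 3.9
tcp_pos: [0.5204, -0.1596, 0.3407]
ee_rot: [[-0.13, -0.992, 0.0], [-0.992, 0.13, 0.0], [-0.0, -0.0, -1.0]]
wrist_force: [0.2, 0.7, 0.2]
gripper_width: 1.0
rack [(0.86, 311.4, 123.7)]
spacer_lug [(0.69, 307.1, 88.7), (0.61, 511.9, 38.5)]
blank_mid [(0.76, 309.2, 141.4)]
```

View pics/cR.png

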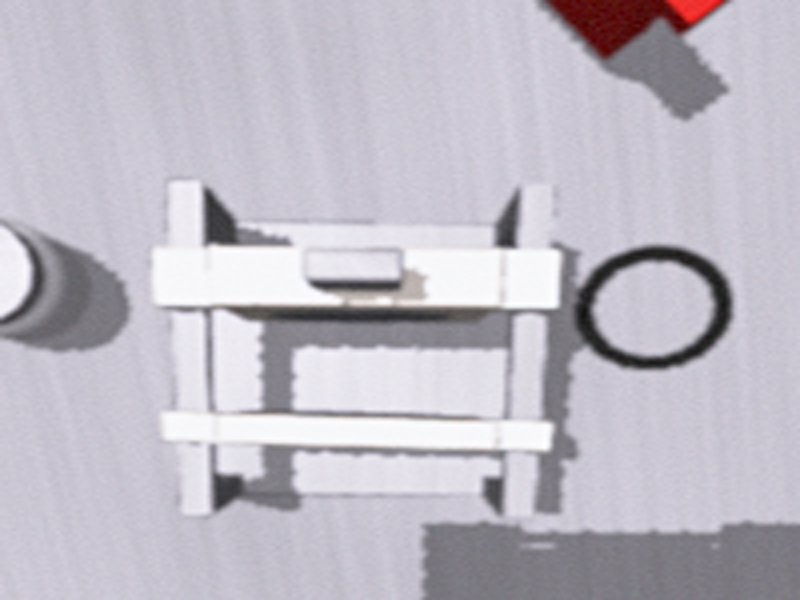

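View pics/cP.png

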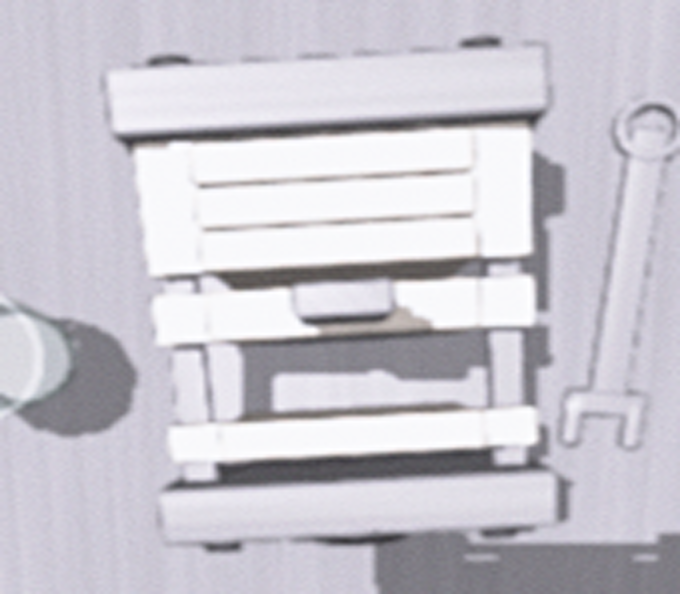

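Run:
```python
from h import *
np.set_printoptions(precision=4,suppress=True)
cR=np.load('calR.npy',allow_pickle=True).item();cP=np.load('calP.npy',allow_pickle=True).item()
R=lambda x,y,z:atz('wrist',220+x/4,y/3,z,cR)
P=lambda x,y,z:atz('wrist',230+x/4,20+y/3.3,z,cP)
print('RACK. net lug',atz('wrist',307.1,88.7,.1375,cR),'rack',atz('wrist',311.4,123.7,0,cR),'blank',atz('wrist',309.2,141.4,.07,cR))
q=[R(152,248,.12),R(152,308,.12),R(560,250,.12),R(562,307,.12)];print(np.array(q),np.mean(q,0))
d=q[2]+q[3]-q[0]-q[1];print('x yaw',np.degrees(np.arctan2(-d[1],-d[0])))
print('lug top back edge',R(305,249,.155),R(403,250,.155))
a,b=R(168,181,.1),R(178,515,.1);print('rail yaw',np.degrees(np.arctan2((b-a)[0],(b-a)[1])));a,b=R(552,185,.1),R(535,515,.1);print(np.degrees(np.arctan2((b-a)[0],(b-a)[1])))
print('PRESS nets',atz('wrist',315.9,116.3,0,cP),'thin',atz('wrist',317,148.1,.014,cP),'pack',atz('wrist',314.5,83.2,.014,cP),'fol',atz('wrist',316.4,111.2,.175,cP))
q=[P(106,72,.13),P(547,43,.13),P(160,492,.13),P(556,470,.13)] # pack outer head corner; thin inner head
def yaw(a,b):d=a-b;return np.degrees(np.arctan2(d[1],d[0]))
H=[P(106,72,.13),P(549,43,.13),P(160,540,.13),P(558,522,.13)];H=np.array(H);print('head outer',H,H.mean(0),yaw(H[0],H[1]),yaw(H[2],H[3]))
H2=np.array([P(113,137,.13),P(549,112,.13),P(160,492,.13),P(556,468,.13)]);print('head inner',H2,H2.mean(0),yaw(H2[0],H2[1]),yaw(H2[2],H2[3]))
F=np.array([P(157,345,.12),P(535,325,.12)]);Th=np.array([P(168,428,.12),P(536,407,.12)]);Th2=np.array([P(170,463,.12),P(538,441,.12)])
print('fol face',F.mean(0),yaw(*F),'thin face',Th.mean(0),yaw(*Th),'thin back',Th2.mean(0))
print('gap',(Th.mean(0)-F.mean(0))[:2])
```

```text
RACK. net lug [ 0.5164 -0.2757  0.1375] rack [ 0.5185 -0.2371  0.    ] blank [ 0.5244 -0.2099  0.07  ]
[[ 0.5784 -0.2936  0.12  ]
 [ 0.5828 -0.2695  0.12  ]
 [ 0.448  -0.2758  0.12  ]
 [ 0.4495 -0.2525  0.12  ]] [ 0.5147 -0.2728  0.12  ]
x yaw -7.51268051437714
lug top back edge [ 0.5279 -0.2811  0.155 ] [ 0.4995 -0.277   0.155 ]
rail yaw 8.740701146653276
7.714403433509115
PRESS nets [0.575  0.0999 0.    ] thin [0.5729 0.1558 0.014 ] pack [0.5774 0.0462 0.014 ] fol [0.5743 0.1024 0.175 ]
head outer [[0.6511 0.0148 0.13  ]
 [0.5098 0.0045 0.13  ]
 [0.641  0.1993 0.13  ]
 [0.4978 0.1911 0.13  ]] [0.5749 0.1024 0.13  ] 4.158463614453615 3.2774093129530173
head inner [[0.65   0.0379 0.13  ]
 [0.5086 0.0287 0.13  ]
 [0.6402 0.1782 0.13  ]
 [0.4996 0.1677 0.13  ]] [0.5746 0.1031 0.13  ] 3.7143648977329056 4.296246120845632
fol face [0.5742 0.1126 0.12  ] 3.6224512656807772 thin face [0.572  0.1471 0.12  ] 3.9843466917968065 thin back [0.5712 0.1619 0.12  ]
gap [-0.0022  0.0345]
```

```bash
python3 -m inch '[{"fingers":8.7,"delta_pos":[11.4,-0.9,10],"spin":0.5},{"fingers":8.7,"delta_pos":[11.4,-0.9,16],"spin":0.5},{"fingers":8.7,"delta_pos":[11.4,-0.9,16],"spin":0.5},{"fingers":8.7,"delta_pos":[11.4,-0.9,17],"spin":0.5},{"fingers":8.7,"delta_pos":[11.4,-0.9,18],"spin":0.5},{"fingers":8.7,"delta_pos":[11.4,-0.9,20],"spin":0.5},{"fingers":8.7,"delta_pos":[11.4,-0.9,21.2],"spin":0.5},{"fingers":8.7,"delta_pos":[11.4,-0.9,21.2],"spin":0.5}]'
python3 - <<'E'
from h import *
im=capture('wrist');cv2.imwrite('pics/w2.png',im[:,:,::-1])
im=capture('scene');cv2.imwrite('pics/s2.png',cv2.resize(im[130:310,180:340,::-1],None,fx=3.3,fy=3.3,interpolation=cv2.INTER_CUBIC))
im=capture('top');cv2.imwrite('pics/t2.png',cv2.resize(im[150:250,330:430,::-1],None,fx=5,fy=5,interpolation=cv2.INTER_CUBIC))
E
```

```text
time_s: 4.9
tcp_pos: [0.5136, -0.2736, 0.1269]
ee_rot: [[-0.138, -0.99, -0.004], [-0.99, 0.138, 0.001], [-0.001, 0.004, -1.0]]
wrist_force: [-0.9, -0.3, 0.6]
gripper_width: 0.997
```

View pics/w2.png

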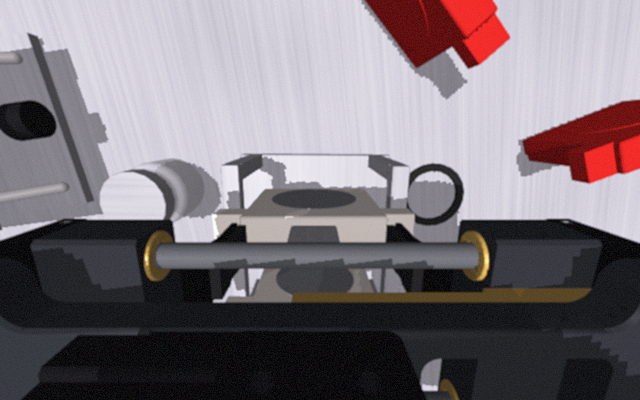

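View pics/s2.png

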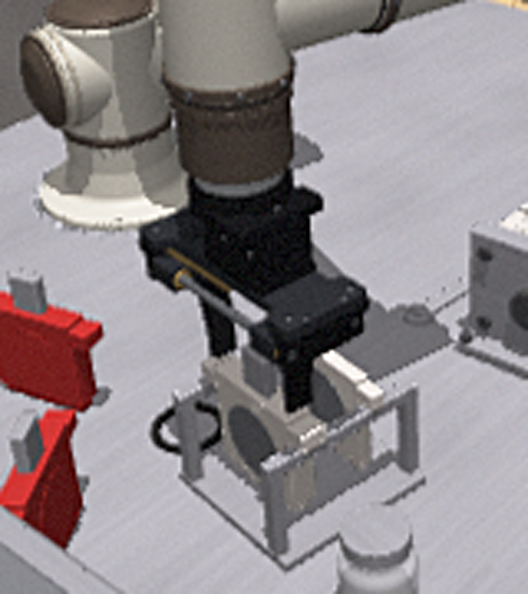

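View pics/t2.png

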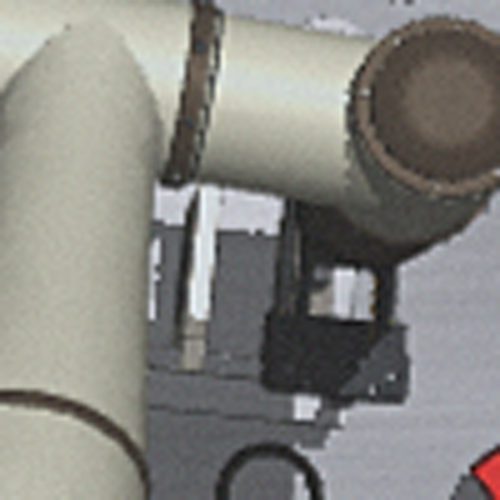

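```bash
python3 -m inch '[{"fingers":1,"delta_pos":[0,0,0],"spin":0},{"fingers":1,"delta_pos":[0,0,0],"spin":0},{"fingers":1,"delta_pos":[0,0,0],"spin":0},{"fingers":1,"delta_pos":[0,0,0],"spin":0},{"fingers":1,"delta_pos":[0,0,0],"spin":0},{"fingers":1,"delta_pos":[0,0,0],"spin":0},{"fingers":1,"delta_pos":[0,0,0],"spin":0},{"fingers":1,"delta_pos":[0,0,0],"spin":0}]'
```

```text
time_s: 5.85
tcp_pos: [0.5144, -0.2746, 0.1285]
ee_rot: [[-0.139, -0.99, 0.0], [-0.99, 0.139, -0.0], [0.0, -0.0, -1.0]]
wrist_force: [2.1, -0.6, -1.7]
gripper_width: 0.357
```

```bash
python3 -m inch '[{"fingers":1,"delta_pos":[0,0,-2],"spin":0},{"fingers":1,"delta_pos":[0,0,-5],"spin":0},{"fingers":1,"delta_pos":[0,0,-9],"spin":0},{"fingers":1,"delta_pos":[0,0,-13],"spin":0},{"fingers":1,"delta_pos":[0,0,-17],"spin":0},{"fingers":1,"delta_pos":[-2,0,-20.5],"spin":0},{"fingers":1,"delta_pos":[-6,0,-21],"spin":-2},{"fingers":1,"delta_pos":[-10,0,-21],"spin":-4},{"fingers":1,"delta_pos":[-14,0,-21],"spin":-6},{"fingers":1,"delta_pos":[-18,0,-21],"spin":-8},{"fingers":1,"delta_pos":[-22,0,-21],"spin":-10},{"fingers":1,"delta_pos":[-26,0,-21],"spin":-11.8},{"fingers":1,"delta_pos":[-30,0,-21],"spin":-11.8},{"fingers":1,"delta_pos":[-34,-0.2,-21],"spin":-11.8},{"fingers":1,"delta_pos":[-37,-0.2,-21],"spin":-11.8},{"fingers":1,"delta_pos":[-39,-0.2,-21],"spin":-11.8},{"fingers":1,"delta_pos":[-40.2,-0.2,-21],"spin":-11.8},{"fingers":1,"delta_pos":[-40.8,-0.2,-21],"spin":-11.8},{"fingers":1,"delta_pos":[-40.8,-0.2,-21],"spin":-11.8},{"fingers":1,"delta_pos":[-40.8,-0.2,-21],"spin":-11.8}]'
python3 - <<'E'
from h import *
np.set_printoptions(precision=4,suppress=True)
print(sense()['tcp_pos'])
np.save('calH.npy',get_calibration('wrist'),allow_pickle=True)
for n in ['wrist','scene','top']:
    im=capture(n)
    print(n,[(round(d['conf'],2),round(d['location'][0]*640,1),round(d['location'][1]*400,1)) for d in spot_point(n,'spacer_lug')][:4])
    cv2.imwrite(f'pics/{n}3.png',im[:,:,::-1])
a=cv2.imread('pics/scene3.png');cv2.imwrite('pics/s3.png',cv2.resize(a[90:270,280:440],None,fx=3.3,fy=3.3,interpolation=cv2.INTER_CUBIC))
E
```

```text
time_s: 7.85
tcp_pos: [0.5728, 0.1282, 0.3386]
ee_rot: [[0.065, -0.998, -0.0], [-0.998, -0.065, -0.0], [0.0, 0.0, -1.0]]
wrist_force: [0.3, 0.7, -3.3]
gripper_width: 0.34
[0.5728 0.1282 0.3386]
wrist [(0.88, 316.1, 243.9)]
scene [(0.92, 189.9, 219.5), (0.8, 367.7, 124.7), (0.74, 190.7, 263.6), (0.59, 131.9, 249.0)]
top [(0.98, 447.0, 230.0), (0.86, 408.5, 295.1), (0.67, 470.1, 289.1), (0.45, 246.4, 170.4)]
```

View pics/wrist3.png

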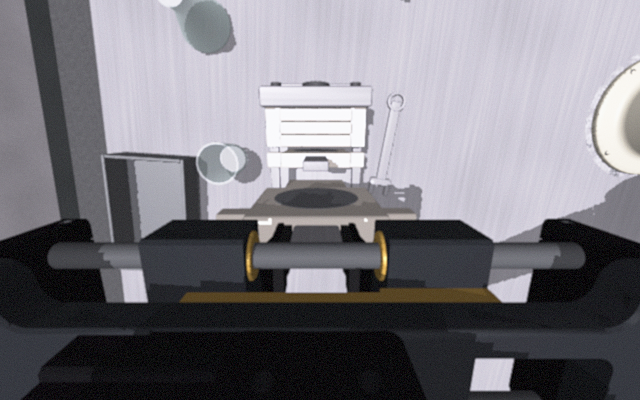

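View pics/s3.png

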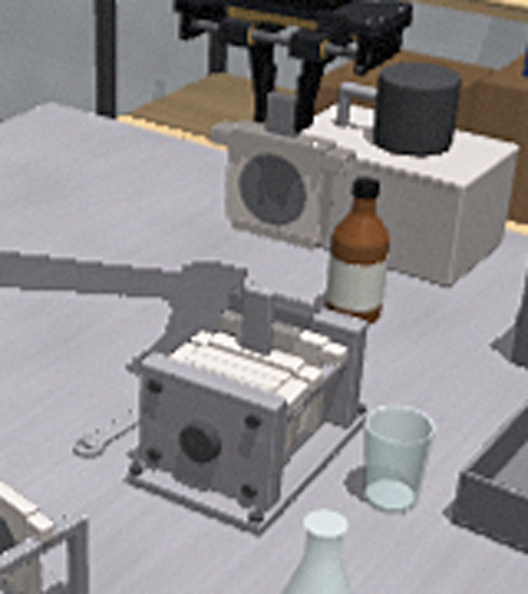

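View pics/top3.png

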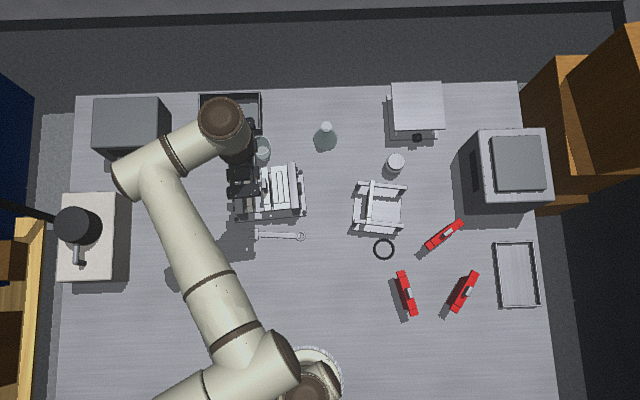

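Run:
```python
from h import *
np.set_printoptions(precision=4,suppress=True)
cH=np.load('calH.npy',allow_pickle=True).item()
im=cv2.imread('pics/wrist3.png')
big=cv2.resize(im[70:260,210:430],None,fx=3.6,fy=3.1,interpolation=cv2.INTER_CUBIC)
tc=np.array([.5728,.1282,.3386]);th=np.radians(3.74);ex=np.array([np.cos(th),np.sin(th),0]);ey=np.array([-np.sin(th),np.cos(th),0]);ez=np.array([0,0,1])
zt=.3386-.0085
def dot(p,c):
    u=proj('wrist',p,cH);x=(u[0]-210+.5)*3.6;y=(u[1]-70+.5)*3.1;cv2.circle(big,(int(x),int(y)),3,c,1)
for x in np.linspace(-.067,.067,15):
    for y in(-.012,):
        dot(tc*[1,1,0]+ex*x+ey*y+ez*zt,(0,0,255))
for x in np.linspace(-.048,.048,9): dot(tc*[1,1,0]+ex*x-ey*.012+ez*(zt-.1),(0,160,0))
pc=np.array([.5748,.1026,0]);th=np.radians(3.8);ex=np.array([np.cos(th),np.sin(th),0]);ey=np.array([-np.sin(th),np.cos(th),0])
for y,z in((-.070,.13),(-.092,.13),(.010,.12),(-.010,.12),(-.019,.12)):
  for x in np.linspace(-.05,.05,6):dot(pc+ex*x+ey*y+ez*z,(255,0,0))
cv2.imwrite('pics/ov3.png',big)
cP=np.load('calP.npy',allow_pickle=True).item()
im=cv2.imread('pics/wP.png');big=cv2.resize(im[20:200,230:400],None,fx=4,fy=3.3,interpolation=cv2.INTER_CUBIC)
for y,z in((-.070,.13),(.07,.13),(.010,.12),(-.010,.12),(.044,.12),(.06,.12),(-.019,.12)):
  for x in np.linspace(-.06,.06,9):
    u=proj('wrist',pc+ex*x+ey*y+ez*z,cP);cv2.circle(big,(int((u[0]-230+.5)*4),int((u[1]-20+.5)*3.3)),2,(0,0,255),1)
cv2.imwrite('pics/ovP.png',big)
```

```text
(no output)
```

View pics/ov3.png

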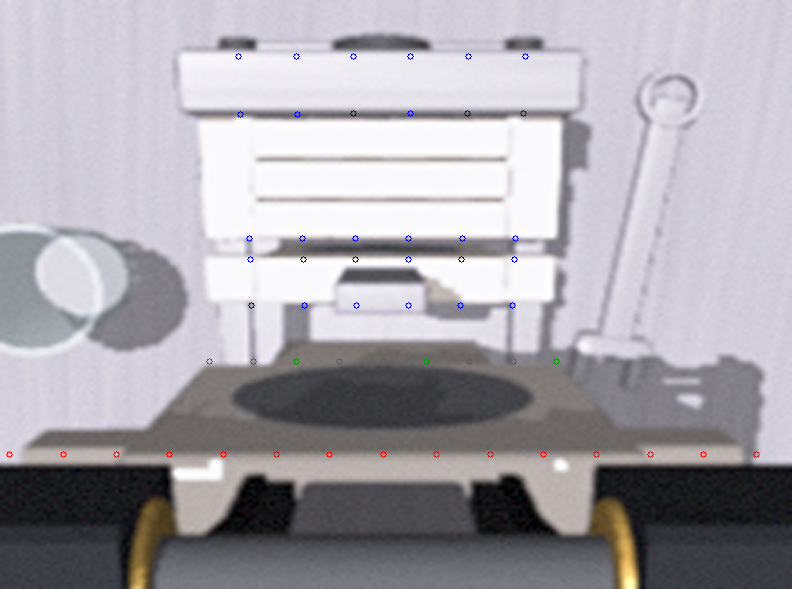

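View pics/ovP.png

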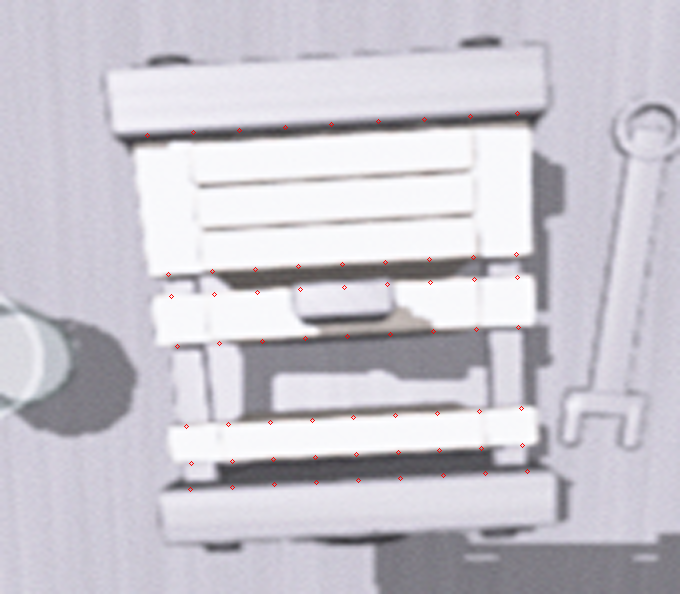

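Run:
```python
import cv2,numpy as np
im=cv2.imread('pics/wrist3.png')[165:245,210:425].astype(float)
im=np.clip((im/160)**.7*200,0,255).astype(np.uint8)
cv2.imwrite('pics/z3.png',cv2.resize(im,None,fx=3.7,fy=6,interpolation=cv2.INTER_NEAREST))
```

```text
(no output)
```

View pics/z3.png

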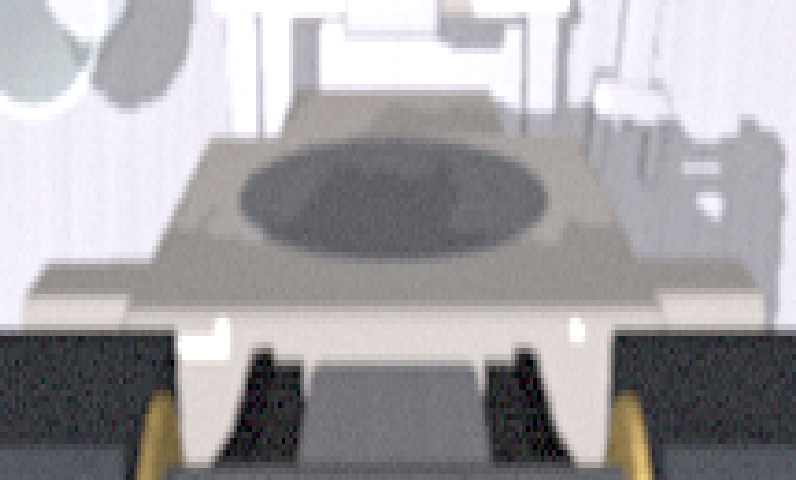

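```bash
python3 -m inch '[{"fingers":1,"delta_pos":[0,0,4],"spin":0},{"fingers":1,"delta_pos":[0,0,8],"spin":0},{"fingers":1,"delta_pos":[0,0,9.5],"spin":0},{"fingers":1,"delta_pos":[0,0,11],"spin":0},{"fingers":1,"delta_pos":[0,0,12],"spin":0},{"fingers":1,"delta_pos":[0,0,13],"spin":0},{"fingers":1,"delta_pos":[0,0,13],"spin":0}]'
python3 - <<'E'
from h import *
for n in ['wrist','scene','top']:
    im=capture(n); cv2.imwrite(f'pics/{n}4.png',im[:,:,::-1])
a=cv2.imread('pics/scene4.png');cv2.imwrite('pics/s4.png',cv2.resize(a[90:270,280:440],None,fx=3.3,fy=3.3,interpolation=cv2.INTER_CUBIC))
a=cv2.imread('pics/wrist4.png');cv2.imwrite('pics/w4.png',cv2.resize(a[60:260,210:430],None,fx=3.6,fy=3,interpolation=cv2.INTER_CUBIC))
E
```

```text
time_s: 8.85
tcp_pos: [0.5722, 0.1289, 0.2072]
ee_rot: [[0.066, -0.998, -0.003], [-0.998, -0.066, -0.001], [0.001, 0.003, -1.0]]
wrist_force: [-0.2, 0.0, -5.0]
gripper_width: 0.339
```

View pics/s4.png

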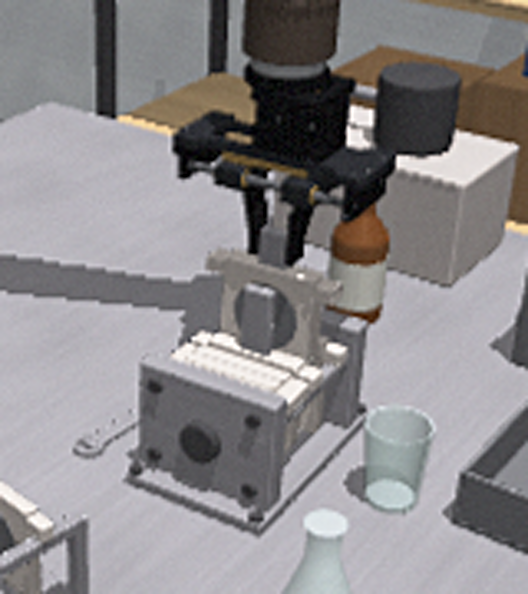

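View pics/w4.png

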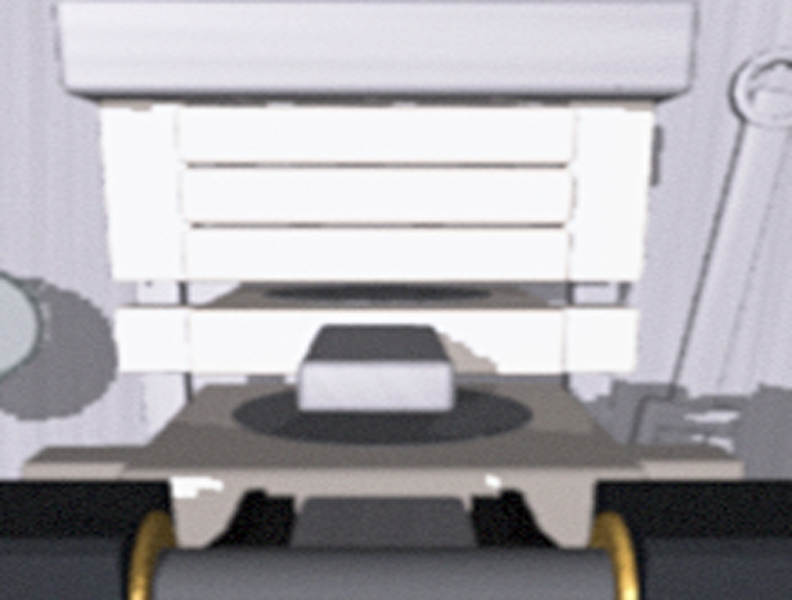

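```bash
python3 -m inch '[{"fingers":1,"delta_pos":[0,0,1.5],"spin":0},{"fingers":1,"delta_pos":[0,0,3],"spin":0},{"fingers":1,"delta_pos":[0,0,4.5],"spin":0},{"fingers":1,"delta_pos":[0,0,5.5],"spin":0},{"fingers":1,"delta_pos":[0,0,6.5],"spin":0},{"fingers":1,"delta_pos":[0,0,7.2],"spin":0},{"fingers":1,"delta_pos":[0,0,7.7],"spin":0},{"fingers":1,"delta_pos":[0,0,7.7],"spin":0},{"fingers":1,"delta_pos":[0,0,7.7],"spin":0}]'
```

```text
time_s: 9.9
tcp_pos: [0.5733, 0.1293, 0.1319]
ee_rot: [[0.067, -0.998, 0.001], [-0.998, -0.067, 0.0], [-0.0, -0.001, -1.0]]
wrist_force: [-0.3, 0.2, -3.8]
gripper_width: 0.342
```

```bash
python3 -m inch '[{"fingers":1,"delta_pos":[0,0,0.15],"spin":0},{"fingers":1,"delta_pos":[0,0,0.3],"spin":0},{"fingers":1,"delta_pos":[0,0,0.3],"spin":0},{"fingers":1,"delta_pos":[0,0,0.3],"spin":0}]'
python3 - <<'E'
from h import *
for n in ['scene','wrist']:
    im=capture(n); cv2.imwrite(f'pics/{n}5.png',im[:,:,::-1])
a=cv2.imread('pics/scene5.png');cv2.imwrite('pics/s5.png',cv2.resize(a[110:250,300:410],None,fx=4.2,fy=4.2,interpolation=cv2.INTER_CUBIC))
E
```

```text
time_s: 10.3
tcp_pos: [0.5732, 0.1294, 0.1289]
ee_rot: [[0.067, -0.998, 0.001], [-0.998, -0.067, 0.0], [-0.0, -0.001, -1.0]]
wrist_force: [-0.2, 0.8, -3.8]
gripper_width: 0.342
```

View pics/s5.png

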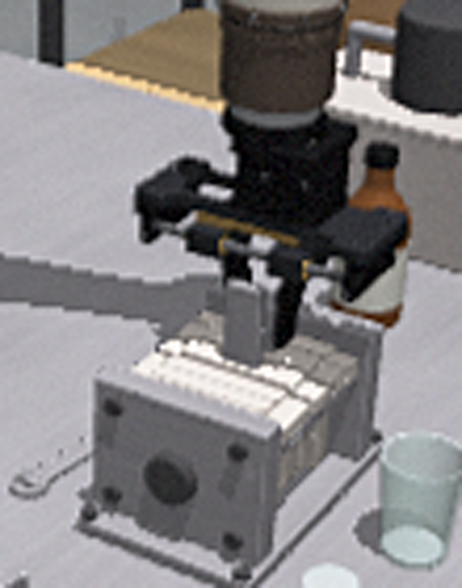

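View pics/wrist5.png

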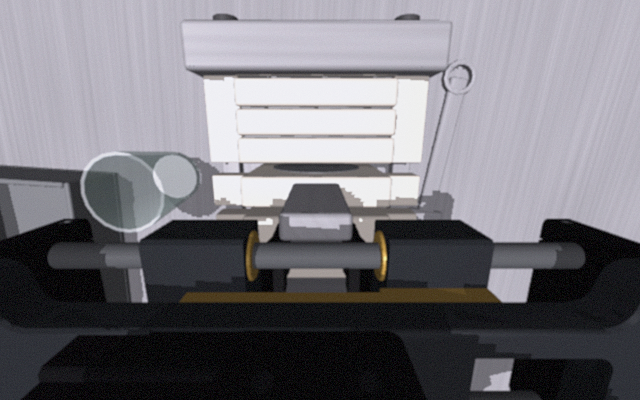

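```bash
python3 -m inch '[{"fingers":1,"delta_pos":[0,0,0.1],"spin":0},{"fingers":1,"delta_pos":[0,0,0.1],"spin":0}]'; python3 -m inch '[{"fingers":1,"delta_pos":[0,0,0.1],"spin":0},{"fingers":1,"delta_pos":[0,0,0.1],"spin":0}]'
```

```text
time_s: 10.6
tcp_pos: [0.5733, 0.1293, 0.1287]
ee_rot: [[0.067, -0.998, 0.001], [-0.998, -0.067, 0.0], [0.0, -0.001, -1.0]]
wrist_force: [-0.3, -0.7, 3.3]
gripper_width: 0.341
time_s: 10.8
tcp_pos: [0.5734, 0.1293, 0.1286]
ee_rot: [[0.067, -0.998, 0.002], [-0.998, -0.067, -0.0], [0.0, -0.002, -1.0]]
wrist_force: [-2.2, -0.2, 8.5]
gripper_width: 0.342
```

```bash
python3 -m inch '[{"fingers":1,"delta_pos":[0,0,-0.1],"spin":0},{"fingers":6,"delta_pos":[0,0,-0.1],"spin":0},{"fingers":6,"delta_pos":[0,0,-0.1],"spin":0},{"fingers":6,"delta_pos":[0,0,-0.1],"spin":0},{"fingers":6,"delta_pos":[0,0,-0.1],"spin":0},{"fingers":6,"delta_pos":[0,0,-0.1],"spin":0}]'; python3 -m inch '[{"fingers":6,"delta_pos":[0,0,-1],"spin":0},{"fingers":6,"delta_pos":[0,0,-2.5],"spin":0},{"fingers":6,"delta_pos":[0,0,-5],"spin":0},{"fingers":6,"delta_pos":[0,0,-9],"spin":0},{"fingers":6,"delta_pos":[0,0,-13],"spin":0},{"fingers":6,"delta_pos":[4,0,-16],"spin":0},{"fingers":6,"delta_pos":[6,0,-16],"spin":0},{"fingers":6,"delta_pos":[6,0,-16],"spin":0}]'
python3 - <<'E'
from h import *
print(sense()['tcp_pos'])
np.save('calQ.npy',get_calibration('wrist'),allow_pickle=True)
for n in ['scene','wrist']:
    im=capture(n); cv2.imwrite(f'pics/{n}6.png',im[:,:,::-1])
    for t in ['follower_lug','spacer_lug']: print(n,t,[(round(d['conf'],2),round(d['location'][0]*640,1),round(d['location'][1]*400,1)) for d in spot_point(n,t)][:4])
a=cv2.imread('pics/scene6.png');cv2.imwrite('pics/s6.png',cv2.resize(a[110:250,300:410],None,fx=4.2,fy=4.2,interpolation=cv2.INTER_CUBIC))
E
```

```text
time_s: 11.4
tcp_pos: [0.5729, 0.1292, 0.1274]
ee_rot: [[0.066, -0.998, -0.0], [-0.998, -0.066, -0.0], [0.0, 0.0, -1.0]]
wrist_force: [-0.0, 0.0, -0.7]
gripper_width: 0.662
time_s: 12.2
tcp_pos: [0.5772, 0.0676, 0.2898]
ee_rot: [[0.064, -0.998, 0.003], [-0.998, -0.064, 0.001], [-0.001, -0.003, -1.0]]
wrist_force: [-0.1, 0.6, -0.7]
gripper_width: 0.69
[0.57722031 0.0675833  0.28983342]
scene follower_lug [(0.71, 360.7, 181.8), (0.64, 360.8, 188.2)]
scene spacer_lug [(0.77, 190.7, 263.3), (0.71, 136.0, 244.4), (0.48, 361.4, 187.5)]
wrist follower_lug [(0.96, 315.8, 226.7)]
wrist spacer_lug [(0.66, 315.3, 237.9)]
```

View pics/s6.png

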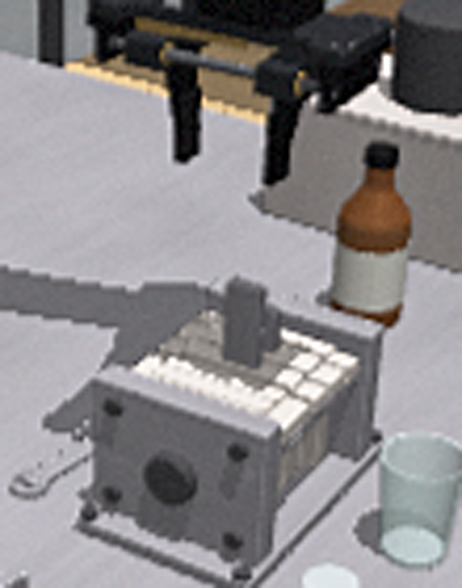

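View pics/wrist6.png

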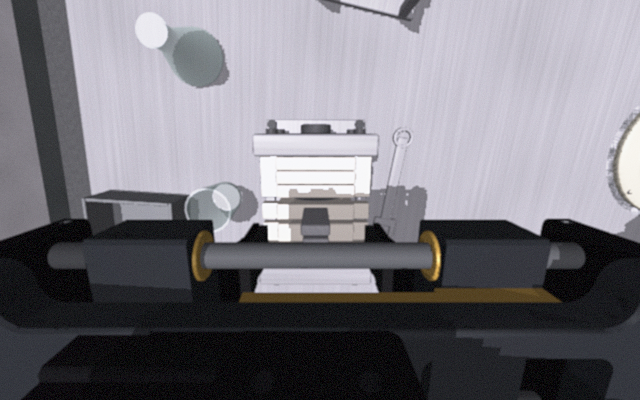

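```bash
python3 -m inch '[{"fingers":0,"delta_pos":[0,0,3],"spin":0},{"fingers":0,"delta_pos":[0,0,6],"spin":0},{"fingers":0,"delta_pos":[0,0,8],"spin":0},{"fingers":0,"delta_pos":[0,0,8],"spin":0},{"fingers":0,"delta_pos":[0,0,8],"spin":0},{"fingers":0,"delta_pos":[0,0,10],"spin":0},{"fingers":0,"delta_pos":[0,0,13],"spin":0},{"fingers":0,"delta_pos":[0,0,15],"spin":0},{"fingers":0,"delta_pos":[0,0,15.7],"spin":0},{"fingers":0,"delta_pos":[0,0,15.7],"spin":0},{"fingers":0,"delta_pos":[0,0,15.7],"spin":0}]'
python3 - <<'E'
from h import *
for n in ['scene','wrist']:
    im=capture(n); cv2.imwrite(f'pics/{n}7.png',im[:,:,::-1])
a=cv2.imread('pics/scene7.png');cv2.imwrite('pics/s7.png',cv2.resize(a[110:250,300:410],None,fx=4.2,fy=4.2,interpolation=cv2.INTER_CUBIC))
E
```

```text
time_s: 13.6
tcp_pos: [0.5783, 0.0698, 0.1324]
ee_rot: [[0.067, -0.998, 0.003], [-0.998, -0.067, 0.001], [-0.0, -0.003, -1.0]]
wrist_force: [0.7, 0.8, 1.2]
gripper_width: 0.006
```

View pics/s7.png

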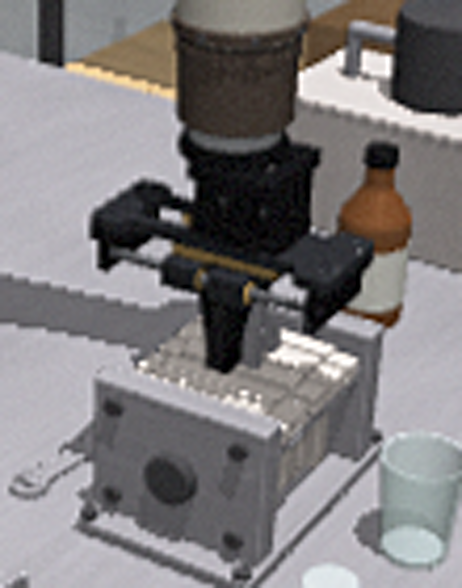

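View pics/wrist7.png

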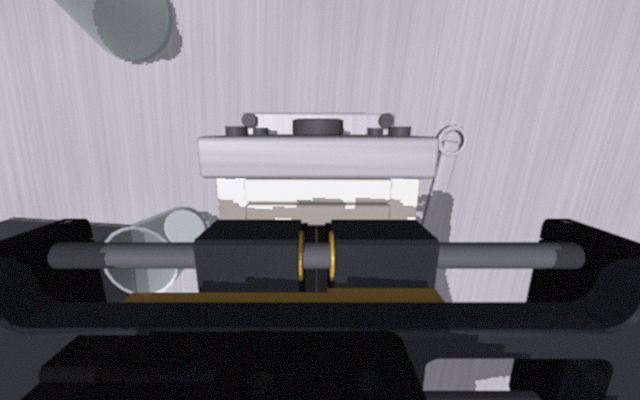

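```bash
python3 -m inch '[{"fingers":0,"delta_pos":[-0.5,0.1,0],"spin":0},{"fingers":0,"delta_pos":[-1,0.1,0],"spin":0},{"fingers":0,"delta_pos":[-1.3,0.1,0],"spin":0},{"fingers":0,"delta_pos":[-1.6,0.1,0],"spin":0},{"fingers":0,"delta_pos":[-1.6,0.1,0],"spin":0}]'; python3 -m inch '[{"fingers":0,"delta_pos":[-0.1,0,0],"spin":0},{"fingers":0,"delta_pos":[-0.2,0,0],"spin":0},{"fingers":0,"delta_pos":[-0.3,0,0],"spin":0},{"fingers":0,"delta_pos":[-0.4,0,0],"spin":0},{"fingers":0,"delta_pos":[-0.4,0,0],"spin":0}]'
```

```text
time_s: 14.2
tcp_pos: [0.5749, 0.0857, 0.1306]
ee_rot: [[0.067, -0.998, 0.0], [-0.998, -0.067, 0.0], [-0.0, -0.0, -1.0]]
wrist_force: [0.4, 0.1, 0.8]
gripper_width: 0.01
time_s: 14.7
tcp_pos: [0.5746, 0.0892, 0.1305]
ee_rot: [[0.066, -0.998, -0.0], [-0.998, -0.066, -0.0], [0.0, 0.0, -1.0]]
wrist_force: [-0.3, -1.6, 0.8]
gripper_width: 0.001
```

```bash
python3 -m inch '[{"fingers":0,"delta_pos":[-0.1,0,0],"spin":0},{"fingers":0,"delta_pos":[-0.2,0,0],"spin":0},{"fingers":0,"delta_pos":[-0.3,0,0],"spin":0},{"fingers":0,"delta_pos":[-0.3,0,0],"spin":0}]'; python3 -m inch '[{"fingers":0,"delta_pos":[-0.1,0,0],"spin":0},{"fingers":0,"delta_pos":[-0.2,0,0],"spin":0},{"fingers":0,"delta_pos":[-0.3,0,0],"spin":0},{"fingers":0,"delta_pos":[-0.3,0,0],"spin":0}]'
```

```text
time_s: 15.1
tcp_pos: [0.5744, 0.0919, 0.1306]
ee_rot: [[0.066, -0.998, -0.0], [-0.998, -0.066, -0.001], [0.001, 0.0, -1.0]]
wrist_force: [1.1, -4.4, 0.2]
gripper_width: 0.007
time_s: 15.5
tcp_pos: [0.5742, 0.0946, 0.1305]
ee_rot: [[0.066, -0.998, -0.0], [-0.998, -0.066, -0.001], [0.001, 0.0, -1.0]]
wrist_force: [1.9, -6.2, 0.1]
gripper_width: 0.004
```

```bash
python3 -m inch '[{"fingers":0,"delta_pos":[-0.1,0,0],"spin":0},{"fingers":0,"delta_pos":[-0.1,0,0],"spin":0}]'; python3 -m inch '[{"fingers":0,"delta_pos":[-0.1,0,0],"spin":0},{"fingers":0,"delta_pos":[-0.1,0,0],"spin":0}]'
```

```text
time_s: 15.7
tcp_pos: [0.5742, 0.0946, 0.1306]
ee_rot: [[0.066, -0.998, -0.001], [-0.998, -0.066, -0.002], [0.002, 0.001, -1.0]]
wrist_force: [3.0, -9.0, -0.3]
gripper_width: 0.01
time_s: 15.9
tcp_pos: [0.5742, 0.0946, 0.1306]
ee_rot: [[0.066, -0.998, -0.001], [-0.998, -0.066, -0.004], [0.004, 0.001, -1.0]]
wrist_force: [4.1, -12.5, 0.2]
gripper_width: 0.006
```

Run:
```python
from h import *
for n in ['scene','wrist','top']:
    im=capture(n); cv2.imwrite(f'pics/{n}8.png',im[:,:,::-1])
    for t in ['follower_lug','spacer_lug']:
        print(n,t,[(round(d['conf'],2),round(d['location'][0]*640,1),round(d['location'][1]*400,1)) for d in spot_point(n,t)][:4])
a=cv2.imread('pics/scene8.png');cv2.imwrite('pics/s8.png',cv2.resize(a[155:245,315:405],None,fx=6.6,fy=6.6,interpolation=cv2.INTER_CUBIC))
a=cv2.imread('pics/top8.png');cv2.imwrite('pics/t8.png',cv2.resize(a[150:240,220:320],None,fx=6,fy=6,interpolation=cv2.INTER_CUBIC))
print(sense()['wrist_force'],sense()['moment'])
```

```text
scene follower_lug [(0.72, 361.8, 180.8)]
scene spacer_lug [(0.96, 189.5, 264.9), (0.96, 133.9, 246.6), (0.52, 365.2, 188.2), (0.31, 387.4, 165.3)]
wrist follower_lug []
wrist spacer_lug []
top follower_lug [(0.62, 259.1, 184.9)]
top spacer_lug [(0.89, 471.7, 291.8), (0.78, 443.8, 231.5), (0.7, 410.9, 291.4), (0.62, 255.4, 189.7)]
[  2.47784379 -11.54694658  -0.3317713 ] [-3.20412695 -1.0457409  -0.09180452]
```

View pics/s8.png

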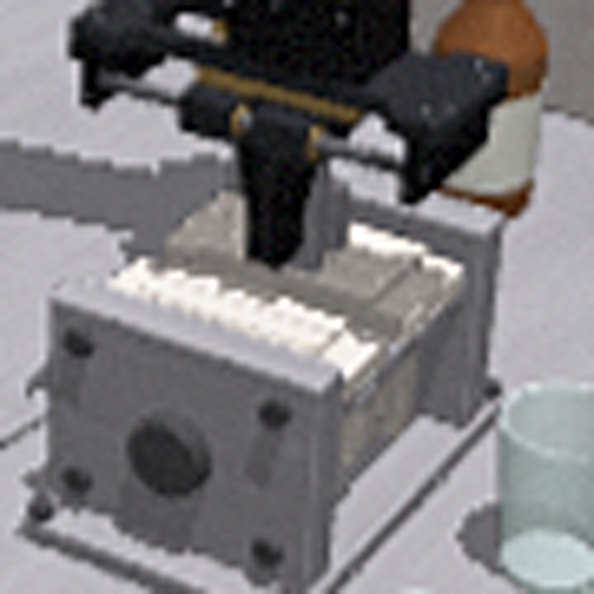

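View pics/t8.png

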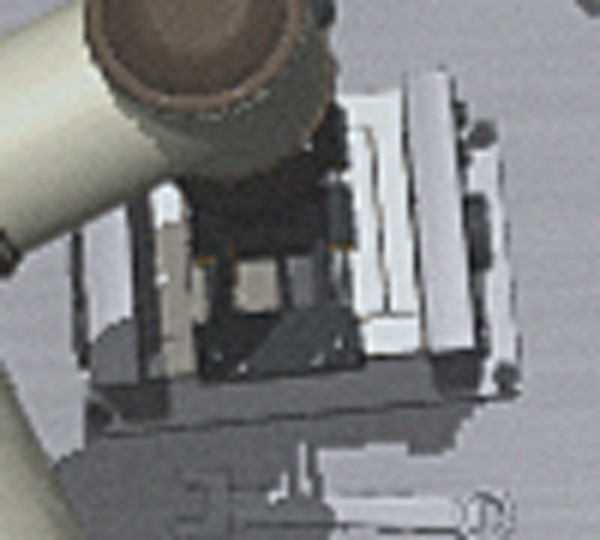

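View pics/wrist8.png

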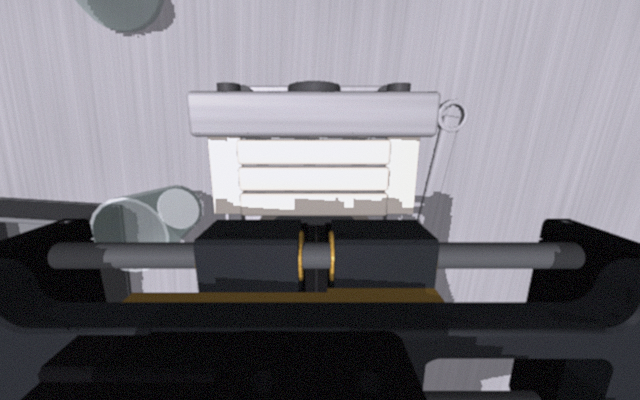

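Run:
```python
import cv2,numpy as np
for k in (6,8):
    a=cv2.imread(f'pics/scene{k}.png')[175:225,335:395]
    a=np.clip((a/200.)**.6*230,0,255).astype(np.uint8)
    cv2.imwrite(f'pics/z{k}.png',cv2.resize(a,None,fx=11,fy=11,interpolation=cv2.INTER_CUBIC))
    a=cv2.imread(f'pics/top8.png')[175:225,235:300]
    a=np.clip((a/200.)**.6*230,0,255).astype(np.uint8)
    cv2.imwrite(f'pics/zt8.png',cv2.resize(a,None,fx=11,fy=11,interpolation=cv2.INTER_CUBIC))
```

```text
(no output)
```

View pics/z6.png

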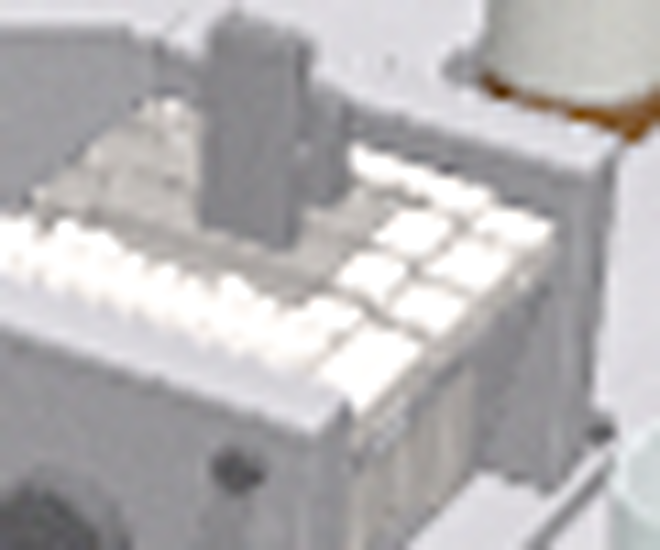

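View pics/z8.png

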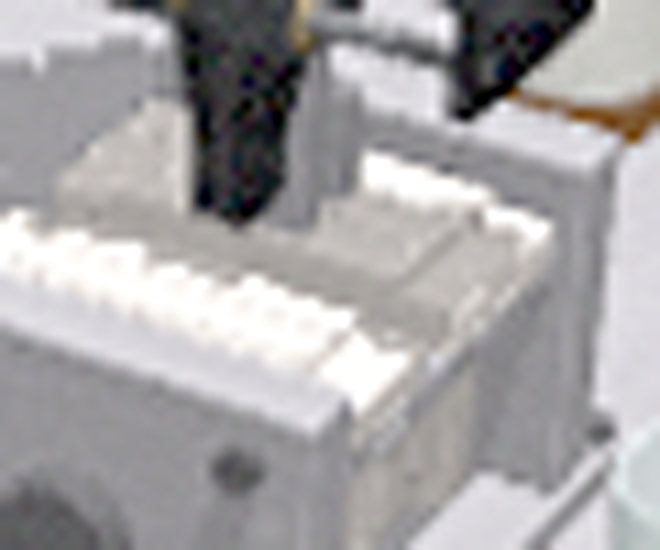

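View pics/zt8.png

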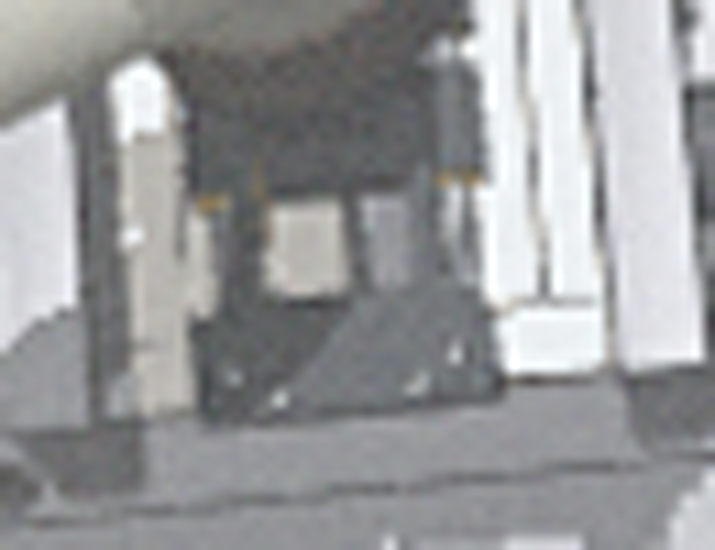

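Run:
```python
from h import *
np.set_printoptions(precision=1,suppress=True)
pc=np.array([.5748,.1026,0]);th=np.radians(3.8);ex=np.array([np.cos(th),np.sin(th),0]);ey=np.array([-np.sin(th),np.cos(th),0]);ez=np.array([0,0,1.])
for q in(0,.007,.010):
  print(q,[((proj('scene',pc+ex*x+ey*(q+y)+ez*z)-[335,175]+.5)*11) for x,y,z in((.015,-.006,.12),(.015,.006,.186),(-.015,-.006,.186),(.067,-.010,.12),(-.048,-.01,.12))])
q=.01
for k,q in((6,0),(8,.007),(8,.010)):
  im=cv2.imread(f'pics/z{k}.png')
  def L(pts,c):
    p=[tuple(int(v) for v in (proj('scene',pc+ex*x+ey*y+ez*z)-[335,175]+.5)*11) for x,y,z in pts]
    for a,b in zip(p,p[1:]):cv2.line(im,a,b,c,1)
  L([(-.048,-.019,.12),(.067,-.019,.12)],(255,0,0))
  L([(-.048,q-.01,.12),(.067,q-.01,.12)],(0,0,255));L([(-.048,q+.01,.12),(.067,q+.01,.12)],(0,0,255))
  L([(-.015,q-.006,.12),(.015,q-.006,.12),(.015,q-.006,.186),(-.015,q-.006,.186)],(0,200,0));L([(.015,q+.006,.12),(.015,q+.006,.186)],(0,200,0))
  L([(-.048,.044,.12),(.067,.044,.12)],(255,0,255));L([(-.07,.07,.13),(.075,.07,.13),(.075,.092,.13)],(255,255,0))
  cv2.imwrite(f'pics/ov{k}_{int(q*1000)}.png',im)
```

```text
0 [array([287.8, 257. ]), array([321.8,  35.6]), array([206.4,  24.2]), array([445.7, 317.1]), array([ 90.3, 200.5])]
0.007 [array([299.6, 246.5]), array([333.8,  25.8]), array([218.8,  14.5]), array([457.2, 306.1]), array([102.7, 190.5])]
0.01 [array([304.7, 242.1]), array([338.9,  21.6]), array([224.1,  10.4]), array([462.1, 301.4]), array([108. , 186.2])]
```

View pics/ov6_0.png

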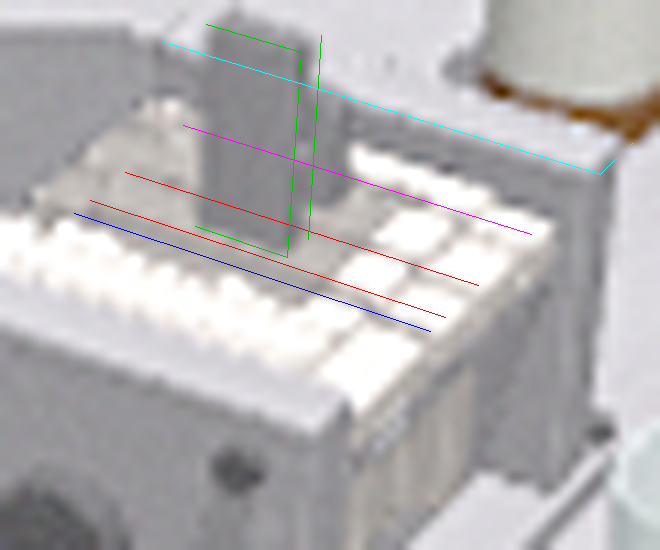

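View pics/ov8_7.png

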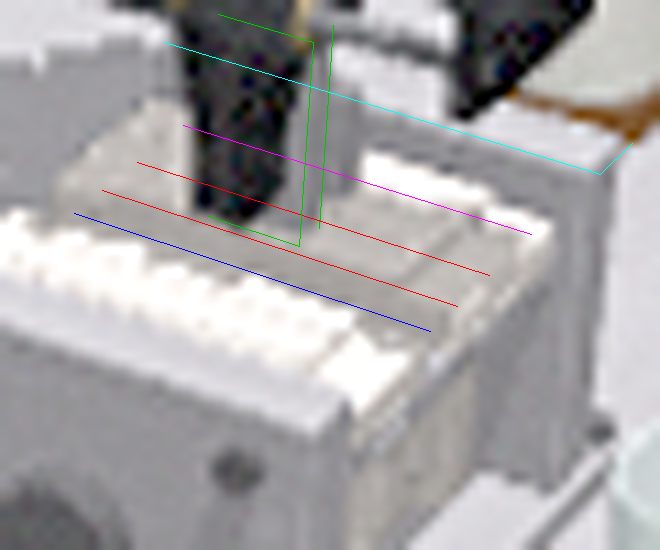

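View pics/ov8_10.png

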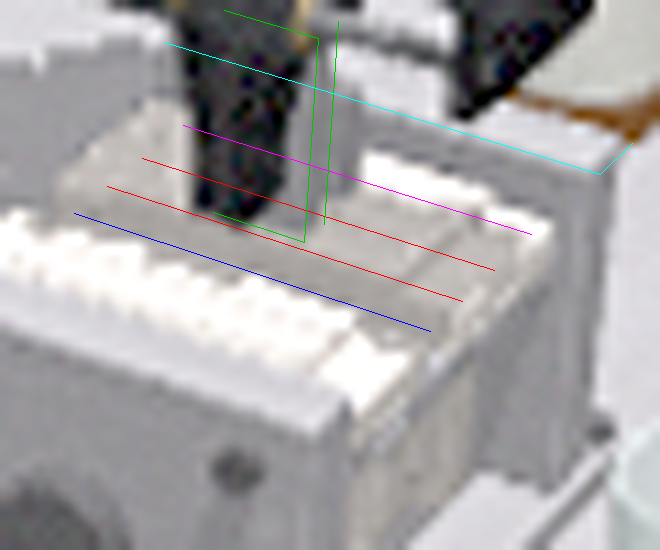

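Run:
```python
from h import *
np.set_printoptions(precision=1,suppress=True)
pc=np.array([.5748,.1026,0]);th=np.radians(3.8);ex=np.array([np.cos(th),np.sin(th),0]);ey=np.array([-np.sin(th),np.cos(th),0]);ez=np.array([0,0,1.])
c=get_calibration('wrist')
P=lambda x,y,z:proj('wrist',pc+ex*x+ey*y+ez*z,c)
print('pack edge',P(-.06,-.019,.12),P(.06,-.019,.12))
for q in(0,.005,.007,.01):print(q,P(-.06,q-.01,.12),P(.06,q-.01,.12))
print('rail',P(-.06,-.015,.1))
im=cv2.imread('pics/wrist8.png')[185:235,190:450]
a=np.clip((im/200.)**.6*230,0,255).astype(np.uint8)
cv2.imwrite('pics/zw8.png',cv2.resize(a,None,fx=3,fy=10,interpolation=cv2.INTER_CUBIC))
```

```text
pack edge [405.9 216.6] [222.4 216.7]
0 [404.8 229.6] [223.5 229.7]
0.005 [404.3 236.7] [224.1 236.8]
0.007 [404.  239.5] [224.4 239.6]
0.01 [403.7 243.7] [224.7 243.8]
rail [396.8 213.7]
```

View pics/zw8.png

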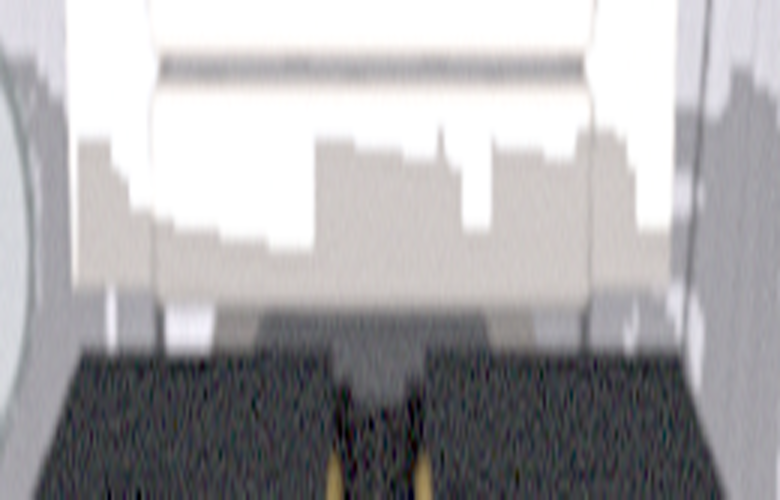

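```bash
python3 -m inch '[{"fingers":0,"delta_pos":[0.5,0,0],"spin":0},{"fingers":0,"delta_pos":[1.5,0,0],"spin":0},{"fingers":0,"delta_pos":[1.5,0,-3],"spin":0},{"fingers":0,"delta_pos":[1.5,0,-7],"spin":0},{"fingers":0,"delta_pos":[1.5,0,-11],"spin":0},{"fingers":0,"delta_pos":[0,0,-15],"spin":0},{"fingers":0,"delta_pos":[-4,0,-17],"spin":0},{"fingers":0,"delta_pos":[-8,0,-17],"spin":0},{"fingers":0,"delta_pos":[-9,0,-17],"spin":0},{"fingers":0,"delta_pos":[-9,0,-17],"spin":0},{"fingers":0,"delta_pos":[-9,0,-17],"spin":0}]'
python3 - <<'E'
from h import *
np.save('calV.npy',get_calibration('wrist'),allow_pickle=True)
im=capture('wrist'); cv2.imwrite('pics/wrist9.png',im[:,:,::-1])
a=cv2.imread('pics/wrist9.png')[60:230,220:410]
cv2.imwrite('pics/w9.png',cv2.resize(a,None,fx=4,fy=3.5,interpolation=cv2.INTER_CUBIC))
E
```

```text
time_s: 17.45
tcp_pos: [0.5678, 0.1867, 0.3]
ee_rot: [[0.067, -0.998, -0.001], [-0.998, -0.067, -0.0], [0.0, 0.001, -1.0]]
wrist_force: [-0.4, 0.0, 0.4]
gripper_width: 0.002
```

View pics/w9.png

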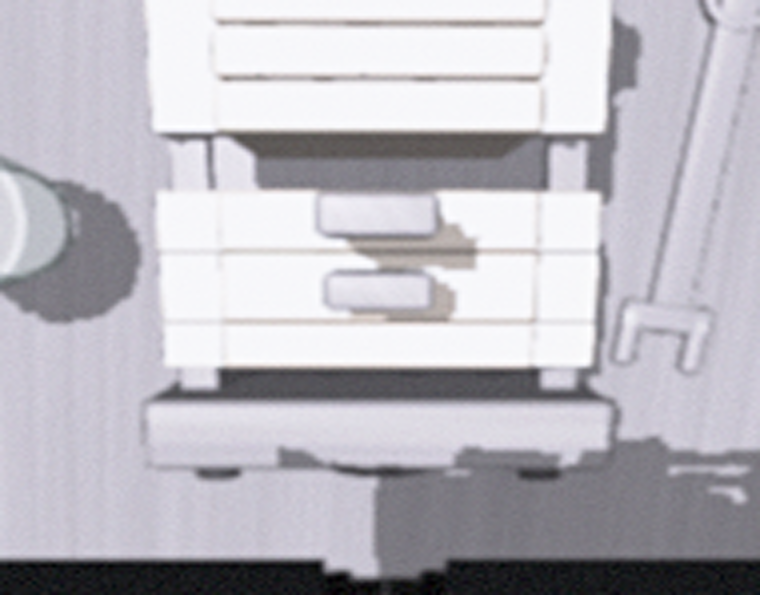

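```bash
python3 -m inch '[{"fingers":0,"delta_pos":[5,0,0],"spin":0},{"fingers":0,"delta_pos":[9,0,0],"spin":0},{"fingers":0,"delta_pos":[10.7,0,2],"spin":0},{"fingers":0,"delta_pos":[10.7,0,6],"spin":0},{"fingers":0,"delta_pos":[10.7,0,10],"spin":0},{"fingers":0,"delta_pos":[10.7,0,14],"spin":0},{"fingers":0,"delta_pos":[10.7,0,16],"spin":0},{"fingers":0,"delta_pos":[10.7,0,17],"spin":0},{"fingers":0,"delta_pos":[10.7,0,17],"spin":0},{"fingers":0,"delta_pos":[10.2,0,17],"spin":0},{"fingers":0,"delta_pos":[9.7,0,17],"spin":0},{"fingers":0,"delta_pos":[9.4,0,17],"spin":0},{"fingers":0,"delta_pos":[9.2,0,17],"spin":0},{"fingers":0,"delta_pos":[9.1,0,17],"spin":0},{"fingers":0,"delta_pos":[9.1,0,17],"spin":0},{"fingers":0,"delta_pos":[9.1,0,17],"spin":0}]'
python3 -c "
from station import *
s=sense();print(s['wrist_force'],s['tcp_pos'])"
```

```text
time_s: 19.1
tcp_pos: [0.5749, 0.0946, 0.1319]
ee_rot: [[0.066, -0.998, 0.002], [-0.998, -0.066, -0.002], [0.002, -0.002, -1.0]]
wrist_force: [1.3, -7.7, 2.2]
gripper_width: 0.006
[ 1.30471669 -7.71418269  2.1754516 ] [0.57487872 0.09456736 0.13191547]
```

```bash
python3 -m inch '[{"fingers":0,"delta_pos":[-0.06,0,0],"spin":0},{"fingers":0,"delta_pos":[-0.06,0,0],"spin":0},{"fingers":0,"delta_pos":[-0.06,0,0],"spin":0}]'; python3 -m inch '[{"fingers":0,"delta_pos":[0,0,0],"spin":0},{"fingers":0,"delta_pos":[0,0,0],"spin":0},{"fingers":0,"delta_pos":[0,0,0],"spin":0}]'; python3 -m inch '[{"fingers":0,"delta_pos":[0,0,0],"spin":0},{"fingers":0,"delta_pos":[0,0,0],"spin":0}]'
```

```text
time_s: 19.4
tcp_pos: [0.5749, 0.0946, 0.1319]
ee_rot: [[0.066, -0.998, 0.002], [-0.998, -0.066, -0.003], [0.003, -0.001, -1.0]]
wrist_force: [1.1, -9.5, 1.6]
gripper_width: 0.004
time_s: 19.7
tcp_pos: [0.5749, 0.0946, 0.132]
ee_rot: [[0.066, -0.998, 0.002], [-0.998, -0.066, -0.003], [0.003, -0.001, -1.0]]
wrist_force: [2.6, -9.8, 2.0]
gripper_width: 0.002
time_s: 19.9
tcp_pos: [0.5749, 0.0946, 0.1319]
ee_rot: [[0.066, -0.998, 0.002], [-0.998, -0.066, -0.003], [0.003, -0.001, -1.0]]
wrist_force: [2.8, -9.4, 1.7]
gripper_width: 0.005
```

```bash
python3 -m inch '[{"fingers":0,"delta_pos":[-0.02,0,0],"spin":0},{"fingers":0,"delta_pos":[-0.02,0,0],"spin":0},{"fingers":0,"delta_pos":[-0.02,0,0],"spin":0}]'
python3 - <<'E'
from h import *
im=capture('scene');cv2.imwrite('pics/sceneF.png',im[:,:,::-1])
s=sense();print(s['wrist_force'],s['time_s'])
E
```

```text
time_s: 20.2
tcp_pos: [0.5749, 0.0946, 0.1319]
ee_rot: [[0.066, -0.998, 0.001], [-0.998, -0.066, -0.003], [0.003, -0.001, -1.0]]
wrist_force: [1.8, -10.1, 1.9]
gripper_width: 0.005
[ 2.25014043 -8.90764556  1.41079645] 20.25
```

View pics/sceneF.png

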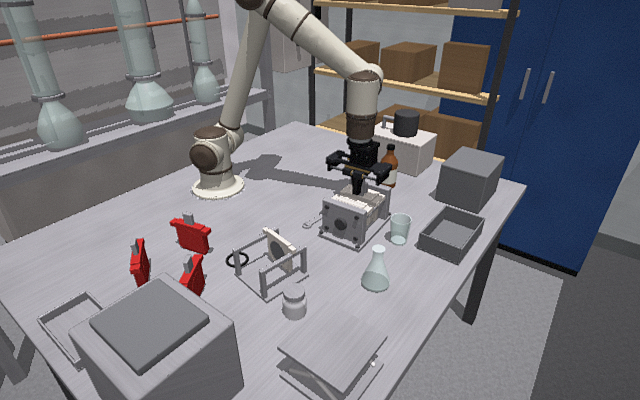

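The final scene picture shows the blank plate still on the rack (about 280, 250). The bystanders are in place, and the fingers are on the follower lug (about 357, 190). The push force is steady near 10 N.

```bash
python3 -c "
from station import *
print(finish_job())"
```

```text
the job is handed in; nothing more can be done
None
```

The job is done and handed in at about 20 s of the 51 s allowed. I lifted the spacer off the rack by its lug, hung it in the wide gap on the thin-plate side and let go of it. I then pushed the follower by its tall lug with the shut fingers and handed in while still pressing.

- **Flush:** After the first push, part-way through, I backed off once to look from above. Thin plate, spacer and follower were parallel with tight seams, and the gap between follower and pack was about 19 mm, which puts the follower at roughly 0.010. I pushed again from there; the TCP stopped at the same place as before (y = 0.0946). I did not take another overhead look during the final press.
- **Push:** The last readings were noisy, between 8.9 and 10.1 N along the push, with about 2 N sideways. The first push read up to 12.5 N.
- **Scene:** In the final picture the blank plate, the bystanders and the red look-alikes look to be where they were; I judged this by eye only.
- **Disagreement:** The scene-camera overlay was too coarse to tell 7 mm of follower travel from 10 mm, which is why I took the overhead look.

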